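Open the telescope drive housing and pin its locking plate

TASK

On the blue telescope drive housing, turn the black latch knob on the sloping grey cover a quarter turn clockwise to its stop, and slide the cover sideways, away from the aluminium plate, all the way to its stop. Then slide the loose plate by its orange grip along the bed, never lifting it clear, until its hole is over the brass pin, and let it drop flat and square on the lower bed. Let go, and leave the other things on the table where they are.

Things in the scene. Friction and masses are not known exactly. Their poses are not given: they have to be found in the camera images.
- housing: Fixed blue housing. Origin on the table under the step between its beds, midway across; y: the way plate and cover slide, x away from robot, z up. Upper bed (dark steel, 150 mm wide, top z 32 mm) y -225 to 0; lower bed (grey, top z 22 mm) y 0 to 285. Along the lower bed a front wall at x -77 (42 mm high) and rear wall at x +77 (122 mm high), 10 mm thick, carry the cover; end wall at y 281.
- pin_tip (a point): Top centre of the fixed brass pin, 14 mm diameter, standing 10 mm above the lower bed with a 4 mm conical top, so its tip is level with the upper bed. It is at (0, 58, 32) mm in the housing frame, hidden under the cover while that is shut. Axes as the housing.
- plate: Loose aluminium plate, 90 mm (x) by 150 mm (y) by 6 mm thick, 0.2 to 0.4 kg, with an upright orange grip. Origin at the centre of its underside. It starts lying on the upper bed, turned up to 0.2 rad from the housing's axes; square means its y axis along the housing's y. Seated, its underside lies on the lower bed, 22 mm above the table.
- plate_hole (a point): Centre, at the underside, of the plate's 19 mm through hole, at (0, -25, 0) mm in the plate frame. The plate clears the step by 8 mm when the hole is over the pin.
- plate_grip (a point): Point on the upright orange grip block, at (0, 25, 46) mm in the plate frame. The block is 24 mm thick along the plate's x, 40 mm along y, and rises from the plate to 68 mm above the plate's underside. Take it across its 24 mm.
- cover (a joint): Slide of the grey sloping cover (176 x 110 x 4 mm, yellow side edges) along the housing's +y: 0 m shut over the pin, 0.14 m open at its stop. Friction about 2 N; it stays where it is left. The latch holds it shut until the knob has been turned by about 1 rad.
- latch (a joint): Black quarter-turn knob on the cover: 0 rad locked, 1.57 rad released (stop), clockwise as seen looking at the cover. Friction about 0.06 N m; it may start up to 0.12 rad round.
- latch_grip (a point): Point on the knob's axis, 38 mm out from the cover's underside. Site z = axis, square to the cover, leaning 30 degrees from vertical towards housing -x (the robot). 60 mm disc with a raised bar 56 mm long (point x), 16 mm thick (point y); bar top 16 mm above this point, disc 26 mm below it. At joint 0 the bar points up the slope; at 1.57 it lies along housing y, and the cover can be slid by it.
- eyepiece: Bystander: black eyepiece, 48 mm diameter, 62 mm tall, origin under its centre. Leave it.
- screwdriver: Bystander: screwdriver lying near the housing. Leave it.
- meter_carton: Bystander: blue carton 75 x 140 x 35 mm, origin under its centre. Leave it.
- screw_jar: Bystander: glass jar 60 mm diameter, 75 mm tall. Leave it.
- mug: Bystander: blue mug, 85 mm tall. Leave it.
- spanner: Bystander: steel spanner lying on the table. Leave it.
- bench_clamp: Bystander: dark steel clamp lying on the table, about 140 mm long, 20 mm high. Leave it.
Not all that is in view belongs to the job. Of the things that look like the plate, the middle-sized one is meant.

How it is judged:
On the way, in this order (a step that is already met when the one before it is completed fails the run):
1. the latch knob is turned to its released end while the cover is still shut (value of joint latch above 1.25 rad and value of joint cover below 0.03 m), for 0.1 s.
2. the cover is slid open (value of joint cover above 0.125 m), for 0.1 s.
3. the plate has dropped over the pin (horizontal distance between plate_hole and pin_tip below 0.005 m and z of plate_hole in the frame of housing below 0.025 m and angle between plate's own z axis and vertical below 0.05 rad), for 0.2 s.
At the end, for the whole second after the job is handed in: The plate lies flat on the lower bed (underside within 3 mm of it, tilt under 0.05 rad) with the pin in its hole (within 5 mm), square to the housing within 0.14 rad and at rest; the cover is open beyond 125 mm and the latch still turned beyond 1 rad (all of step 3 and y of plate in the frame of housing above 0.06 m and angle between the y axis of plate and the y axis of housing, either way round below 0.14 rad and value of joint cover above 0.125 m and value of joint latch above 1 rad and linear speed of plate below 0.01 m/s); the robot touches nothing.
It fails at once if the plate is lifted more than 20 mm clear of the upper bed (z of plate in the frame of housing above 0.052 m).
It fails at once if a bystander is moved more than 30 mm (distance of any of eyepiece, screwdriver, meter_carton, screw_jar, mug, spanner, bench_clamp from where it was at the start of the episode above 0.03 m).
It also fails if it takes over 58 s, if anything falls off the work surface, if the arm or the gripper's body presses on something with over 40 N, if the wrist force passes 120 N, or if a joint passes its speed limit or range.

ROBOT

A 7-joint arm with a two-finger parallel gripper is mounted at the origin on the work surface. World frame = base frame: x ahead of the robot, y to its left, z up, the work surface at z = 0. Lengths are in m, angles in rad, forces in N, time in s.
With the tool pointing down it reaches from about 0.35 to 0.9 m from the base axis. Payload 8.1 kg.
Tool frame: the origin (TCP) lies midway between the tips of the shut fingers; the grasp point (between the pads) lies arm.grasp_offset behind it (arm.grasp_offset is the distance from the TCP to the grasp point, in m); z points along the fingers, y is the line along which they close (so a half turn about z gives the same grasp; the last joint's range is limited). The gripper opens to 92 mm and grips with 3 to 60 N. Pads are 19 mm wide; open, the fingers measure 130 mm over their backs; the gripper's body (75 mm by 190 mm) begins 47 mm behind the grasp point.
Start: joints at [-1.342, 0.434, 0.025, 1.573, -0.012, 1.134, -0.075], TCP at [0.204, 0.591, 0.227] pointing down, gripper open.
Joint ranges: [-2.62, 2.62], [-0.44, 2.09], [-1.27, 1.32], [0.08, 2.57], [-1.32, 4.46], [0.12, 2], [-2.74, 2.74]. Speed limits (rad/s): [2.22, 2.22, 3.01, 3.01, 3.14, 3.14, 3.14].

INTERFACE

Orientations are given as a rotation vector (axis times angle).
In Python, from cell import observe, imaging, arm gives the robot as it stands.
- The arm moves only by the tool apply_moves, never from a script. Its argument "commands" is a list of rows, each a list of 5 numbers: the opening in per cent of the stroke, from 0 (shut) to 100 (fully open), then the shift along the world's x, y, z in units of 0.06 m (1.0 is 0.06 m), then the turn about the world's z in units of 0.5 rad (1.0 is 0.5 rad). A call has 1 to 12 rows; each row shifts and turns the commanded pose from where the row before left it; what a row does not reach is not made up. A row lasts 1/8 s, in which the tool goes at most 62.5 mm and 10.7 degrees, less where a joint would pass 70% of its speed; a pose out of reach is approached as far as the arm can. A call with a number of a shift or a turn outside -1 to 1 is refused whole. A call with a gripper value outside its range is refused whole. The fingers move at their own pace and stop on an object; "newtons" is the grip in N (left out, the last holds). Time passes only in rows, so rows that do not move let the fingers close. It gives the time, the measured TCP pose, the force, the opening and the grip force at its end, in the units of the state.
- observe(): the state, without advancing time (a new reading comes with each control period).
- imaging.get_image(name): name is "scene" or "top" or "wrist"; returns (picture, depth): 480x640x3 uint8, red, green, blue; 480x640 float32, m along the optical axis (not along the pixel's ray), 0 where there is no reading.
- imaging.camera_params(name): a dict with "camera_matrix" (3x3 intrinsics, pixels), "dist" ([k1, k2, p1, p2, k3] as OpenCV has them; the pictures are not rectified), "origin" and "rotation" of the camera in the world; the wrist camera has in their place "tool_from_camera" (4x4, takes a point from camera to tool coordinates, whose origin is the TCP and whose axes are the flange's). Camera axes: x right, y up, looking along -z (the intrinsics and any distortion apply to the point x, -y, -z); pixel columns grow to the right and rows downward; lengths in m; the calibration is good to about 2 mm. A picture is of the moment at which its call begins: read the wrist's pose just before it. camera_params takes no time and is no camera call.
- arm.sign_off(): hands the job in; it is judged then, once.
The state is a dict: "clock": time; "joints": joint angles; "dq": joint speeds; "joint_efforts": joint torques, N m; "position": TCP position; "ee_rot": TCP orientation; "force": force on the tool from outside, world axes, zero at the start; "ft_torque": the same for the moment, N m; "width": opening from 0.0 (shut) to 1.0 (fully open); "gripper_force": force on a finger pad.
Only numpy, scipy, OpenCV 4.12 (cv2) and the standard library are available. Lean on these libraries where they do the work, as an engineer would, in place of code of your own. Each camera call takes 0.05 s, during which the arm holds its last target. There are 200 camera calls.

## Working session

There is one attempt and no reset: what is moved stays moved. The work goes in short steps, Python scripts to look and compute and a tool call to move; the robot and the scene stay as the last step left them, time stands still between calls to the robot, and variables do not carry over. Pictures are saved under pics/ and viewed, at most 10 in all, crops included, and the job is handed in when it is done.

Besides the shell and the picture viewer there is one more tool, called after ">>>" in YAML: its name, and indented under it one key for each argument. apply_moves: Moves the arm, as the interface text tells. Its arguments: {"type":"object","properties":{"commands":{"type":"array"},"newtons":{"type":"number"}},"required":["commands"]}

```bash
ls; mkdir -p pics; cat > h.py <<'E'
import numpy as np, cv2
from cell import observe, imaging, arm
from scipy.spatial.transform import Rotation as R
def snap(name):
    s=observe(); im,d=imaging.get_image(name); p=imaging.camera_params(name)
    if name=="wrist":
        T=np.array(p["tool_from_camera"]); Rt=R.from_rotvec(s["ee_rot"]).as_matrix()
        Rc=Rt@T[:3,:3]; o=Rt@T[:3,3]+np.array(s["position"])
    else: Rc=np.array(p["rotation"]); o=np.array(p["origin"])
    if Rc.shape!=(3,3): Rc=R.from_rotvec(Rc).as_matrix()
    return im,d,np.array(p["camera_matrix"]),np.array(p["dist"],float),Rc,o
def cloud(d,K,D,Rc,o):
    h,w=d.shape; uv=np.stack(np.meshgrid(np.arange(w),np.arange(h)),-1).reshape(-1,1,2).astype(float)
    n=cv2.undistortPoints(uv,K,D).reshape(h,w,2)
    P=np.stack([n[...,0]*d,-n[...,1]*d,-d],-1)@Rc.T+o
    P[d<=0]=np.nan; return P
def proj(X,K,D,Rc,o):
    c=(np.atleast_2d(X)-o)@Rc; c=c*[1,-1,-1]
    return cv2.projectPoints(c,np.zeros(3),np.zeros(3),K,D)[0].reshape(-1,2)
def save(im,n): cv2.imwrite("pics/"+n,im[...,::-1])
E
python3 - <<'E'
from h import *
for n in("top","scene"):
    a=snap(n); save(a[0],n+"1.png"); np.save(n+"1.npy",cloud(*a[1:])); print(n,a[5],a[4][:,2])
s=observe(); print(s, arm.grasp_offset)
E
```

```text
pics
top [ 0.32380314 -0.02435004  1.24033374] [-0.11950568 -0.02858379  0.99242197]
scene [ 1.02418873 -0.46274543  0.68745698] [ 0.59848115 -0.49884904  0.62687315]
{'clock': 0.1, 'joints': array([-1.34163935,  0.4351564 ,  0.02495937,  1.57395838, -0.01160832,
        1.13396039, -0.07513715]), 'dq': array([ 0.00088195, -0.00252673, -0.00123655, -0.00154834,  0.00086827,
       -0.00071629,  0.00081581]), 'joint_efforts': array([ 4.42510966e-03, -6.69134331e+01,  9.88743715e-01, -3.15146756e+01,
       -6.05080370e-02,  3.74399393e-02,  3.12598263e-05]), 'position': array([0.20346519, 0.59050968, 0.2260398 ]), 'ee_rot': array([-5.18867233e-01, -3.09833378e+00,  2.09354702e-03]), 'force': array([ 0.00710537, -0.31168634, -0.90972161]), 'ft_torque': array([-0.0108867 , -0.0319475 , -0.02145433]), 'gripper_force': 0.0, 'width': 0.9995835402009916} 0.0188
```

View pics/top1.png

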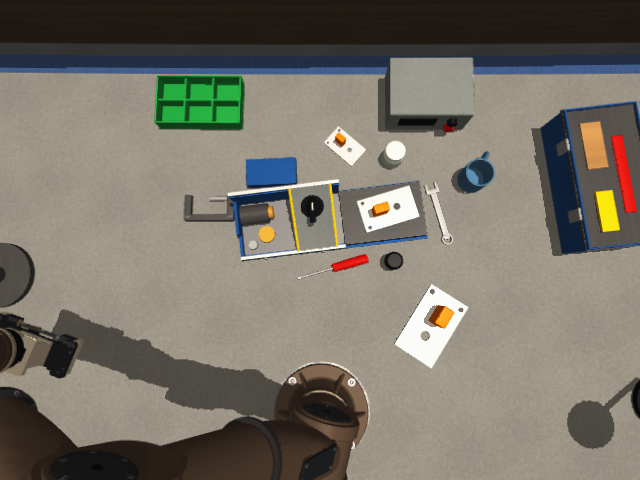

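View pics/scene1.png

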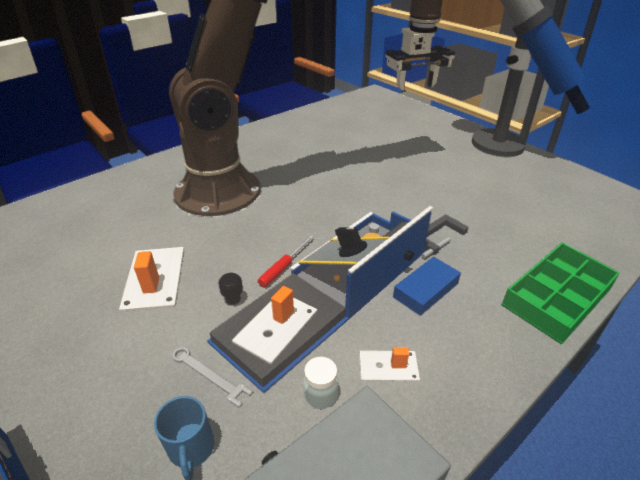

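The three plate-like things in top1 are the small one at (345,147), the one on the dark upper bed at (388,209) and the big one at (432,327). The middle-sized one, on the bed, is meant. The cover is at (315,215) with the knob at (312,206), and it opens to the left (+y). I'll confirm with a crop while fitting the housing.

```bash
python3 - <<'E'
from h import *
im=cv2.imread("pics/top1.png"); P=np.load("top1.npy")
crop=cv2.resize(im[120:270,220:450],None,fx=3.4,fy=3.4,interpolation=cv2.INTER_CUBIC); cv2.imwrite("pics/crop1.png",crop)
hsv=cv2.cvtColor(im,cv2.COLOR_BGR2HSV)
sub=np.zeros(im.shape[:2],bool); sub[120:270,220:450]=1
z=P[...,2]
print("table z",np.nanmedian(P[270:290,250:400,2]))
def rect(m):
    q=P[m][:,:2].astype(np.float32); r=cv2.minAreaRect(q*1000); print(len(q),r,cv2.boxPoints(r).round(0).tolist(), np.median(P[m][:,2]))
bed=sub&(z>0.022)&(z<0.048); bed[:,:342]=0
rect(bed)
org=(hsv[...,0]<18)&(hsv[...,1]>180)&(hsv[...,2]>150)&sub&(z>0.08)
org[:,:350]=0
rect(org)
al=sub&(hsv[...,1]<40)&(hsv[...,2]>200)&(z>.03)&(z<.05); al[:,:350]=0;al[:175]=0
rect(al)
yel=sub&(abs(hsv[...,0].astype(int)-26)<6)&(hsv[...,1]>180)&(z>.03); 
n,l,st,c=cv2.connectedComponentsWithStats(yel.astype(np.uint8))
for i in range(1,n):
  if st[i,4]>20: q=P[l==i]; print(st[i],q[np.nanargmin(q[:,0])],q[np.nanargmax(q[:,0])])
k=sub&(hsv[...,2]<50)&(z>.08); k[:,:290]=0;k[:,335:]=0; rect(k)
E
```

```text
table z -3.9360921376241365e-05
4698 ((587.4007568359375, -195.2505340576172), (297.2828369140625, 415.7181701660156), 89.274658203125) [[378.0, -341.0], [793.0, -347.0], [797.0, -49.0], [381.0, -44.0]] 0.03372819312313968
36 ((535.2666625976562, -150.0041961669922), (22.237226486206055, 36.72712326049805), 16.719831466674805) [[519.0, -136.0], [530.0, -171.0], [551.0, -164.0], [541.0, -129.0]] 0.09928630793794413
1480 ((545.5523681640625, -175.59169006347656), (91.12487030029297, 151.6605224609375), 17.62419319152832) [[479.0, -117.0], [525.0, -262.0], [612.0, -234.0], [566.0, -90.0]] 0.03803694131363
[329 184   9  62 138] [ 0.44164093 -0.03533402  0.04946723] [ 0.58838744 -0.01762729  0.1352051 ]
[288 189  12  62 137] [0.426896   0.06672949 0.04865319] [0.57469056 0.09005058 0.12263457]
391 ((529.4817504882812, 24.983009338378906), (64.27101135253906, 56.26881408691406), 36.156341552734375) [[487.0, 29.0], [520.0, -17.0], [572.0, 21.0], [539.0, 67.0]] 0.12193612879081317
```

View pics/crop1.png

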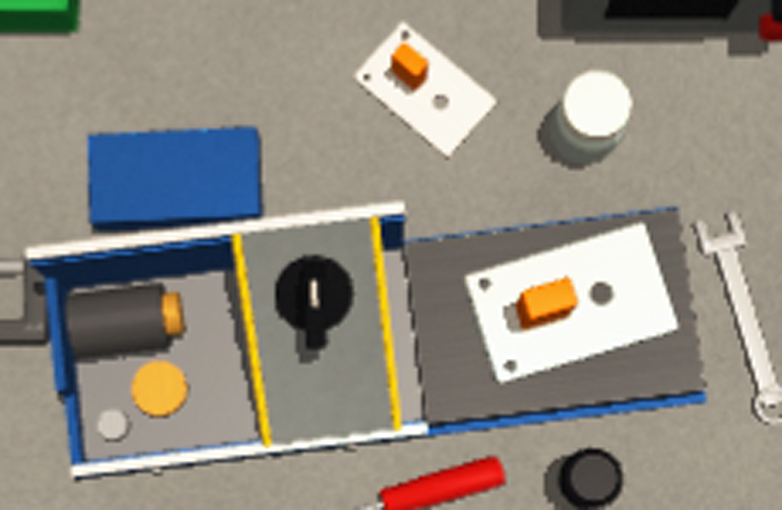

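```bash
python3 - <<'E'
from h import *
im=cv2.imread("pics/top1.png"); P=np.load("top1.npy"); z=P[...,2]
sub=np.zeros(im.shape[:2],np.uint8); sub[170:256,343:432]=1
bed=((z>0.026)&(z<0.045)&(sub>0)).astype(np.uint8)
n,l,st,c=cv2.connectedComponentsWithStats(bed,connectivity=4); i=1+st[1:,4].argmax()
q=P[l==i][:,:2]
r=cv2.minAreaRect((q*1000).astype(np.float32)); print(r,cv2.boxPoints(r).round(0).tolist())
# rear/front wall tops
for lo,hi,nm in((.115,.13,'rear'),(.038,.047,'front')):
    m=(z>lo)&(z<hi); m[:170]=0;m[265:]=0;m[:,:225]=0;m[:,345:]=0
    hsv=cv2.cvtColor(im,cv2.COLOR_BGR2HSV); m&=(hsv[...,1]<40)&(hsv[...,2]>190)
    q=P[m][:,:2]; v=cv2.fitLine(q.astype(np.float32),cv2.DIST_HUBER,0,.01,.01).ravel(); print(nm,m.sum(),v,np.arctan2(-v[0]*np.sign(v[1]),abs(v[1])),q[q[:,1].argmin()],q[q[:,1].argmax()])
E
```

```text
((530.4959716796875, -158.86949157714844), (157.75022888183594, 232.4598388671875), 7.8483099937438965) [[436.0, -54.0], [468.0, -285.0], [625.0, -263.0], [593.0, -33.0]]
rear 11 [ 0.14897163 -0.9888415   0.5781429   0.11692228] 0.14952822 [0.59468941 0.01565149] [0.56132316 0.23771931]
front 250 [ 0.12538977 -0.99210757  0.42506614  0.05747169] 0.1257207 [ 0.44571358 -0.05707745] [0.4012091  0.22186301]
```

>>> apply_moves:
  commands:
    - [100,0,0,1,0]
    - [100,0.5,-0.9,1,0]
    - [100,0.5,-0.9,0.3,0]
    - [100,0.5,-0.9,0,0.3]
    - [100,0.5,-0.9,0,0.3]
    - [100,0.5,-0.9,0,0.3]
    - [100,0.5,-0.9,0,0]
    - [100,0.5,-0.9,0,0]
    - [100,0.5,-0.9,0,0]
    - [100,0.5,-0.9,0,0]
    - [100,0.0,-0.4,0,0]
    - [100,0,0,0,0]

```text
clock: 1.6
position: [0.4646, 0.0951, 0.3476]
ee_rot: [0.179, -3.136, 0.001]
force: [-0.0, 0.1, 1.4]
width: 1.005
gripper_force: 0.0
```

```bash
python3 - <<'E'
from h import *
s=observe(); print(s["clock"],s["position"],s["joints"].round(3)); Rt=R.from_rotvec(s["ee_rot"]).as_matrix(); print(Rt.round(3))
a=snap("wrist"); save(a[0],"w1.png"); np.save("w1.npy",cloud(*a[1:]))
E
```

```text
1.6 [0.46456936 0.09510312 0.34763023] [-0.623  0.09   0.342  1.746 -0.031  1.311  1.411]
[[-0.994 -0.114 -0.   ]
 [-0.114  0.994 -0.   ]
 [ 0.    -0.    -1.   ]]
```

View pics/w1.png

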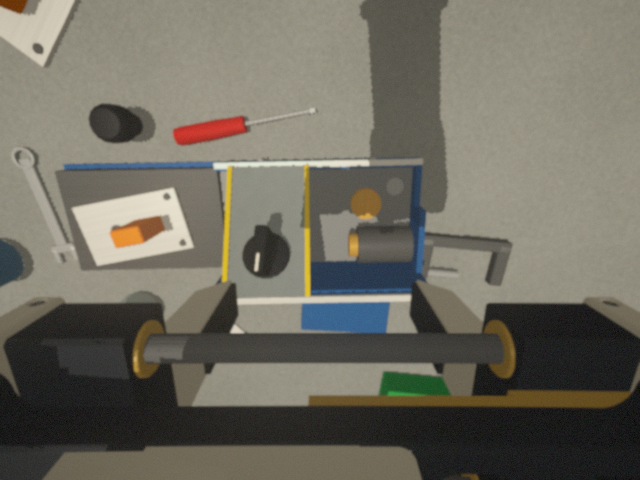

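```bash
cat >> h.py <<'E'
def H(yaw=.131,o=(.5158,-.0474)):
    c,s=np.cos(yaw),np.sin(yaw); return np.array([[c,-s,0],[s,c,0],[0,0,1]]),np.array([*o,0])
E
python3 - <<'E'
from h import *
im=cv2.imread("pics/w1.png"); P=np.load("w1.npy")
Rh,oh=H(); Q=(P-oh)@Rh; 
x,y,z=Q[...,0],Q[...,1],Q[...,2]
g=np.zeros(z.shape,bool); g[160:300,60:425]=1
m=g.copy(); m[:,:235]=0;m[:,302:]=0; m[:170]=0;m[225:]=0   # grey cover
q=Q[m&(z>.03)]; A=np.c_[q[:,:2],np.ones(len(q))]; c=np.linalg.lstsq(A,q[:,2],rcond=None)[0]; print("plane",c,len(q))
c=np.median(z[m]-np.tan(np.pi/6)*x[m]); print("z at x=0",c)
e1=np.array([np.cos(np.pi/6),0,.5]); n=np.array([-.5,0,np.cos(np.pi/6)])
h=(Q-[0,0,c])@n; u=Q@e1; 
d=g&(h>.004); d[:,:225]=0; d[:,310:]=0; d[:,:]&=(abs(x)<.06)
for lo,hi in((.004,.012),(.03,.042),(.044,.056)):
    k=d&(h>lo)&(h<hi); w=np.stack([u[k],y[k]],-1)
    print(lo,k.sum(),w.mean(0),np.median(h[k]),cv2.minAreaRect((w*1000).astype(np.float32)))
yel=cv2.inRange(cv2.cvtColor(im,cv2.COLOR_BGR2HSV),(20,150,80),(32,255,255))>0; yel&=g
for s in((222,236),(300,312)):
    k=yel.copy();k[:,:s[0]]=0;k[:,s[1]:]=0; print("yel",k.sum(),np.median(y[k]),np.polyfit(x[k],y[k],1))
# bed edges
b=g&(abs(z-.032)<.006)&(y<.01); r=cv2.minAreaRect((Q[b][:,:2]*1000).astype(np.float32)); print(r)
f=g&(abs(z-.042)<.006)&(y>.0)&(x<-.06); print("front",np.median(x[f]),np.percentile(x[f],[2,98]),np.polyfit(y[f],x[f],1),np.percentile(y[f],[1,99]))
E
```

```text
plane [0.57670946 0.00239594 0.0895634 ] 3669
z at x=0 nan
0.004 0 [nan nan] nan ((0.0, 0.0), (0.0, 0.0), 0.0)
0.03 0 [nan nan] nan ((0.0, 0.0), (0.0, 0.0), 0.0)
0.044 0 [nan nan] nan ((0.0, 0.0), (0.0, 0.0), 0.0)
 ** On entry to DLASCL parameter number  4 had an illegal value
 ** On entry to DLASCL parameter number  4 had an illegal value
 ** On entry to DLASCL parameter number  4 had an illegal value
 ** On entry to DLASCL parameter number  4 had an illegal value
 ** On entry to DLASCL parameter number  5 had an illegal value
 ** On entry to DLASCL parameter number  4 had an illegal value<stdin>:14: RuntimeWarning: Mean of empty slice.
  ret = um.true_divide(
  return _methods._mean(a, axis=axis, dtype=dtype,
  ret = ret.dtype.type(ret / rcount)
Traceback (most recent call last):
numpy.linalg.LinAlgError: SVD did not converge in Linear Least Squares
```

Slope 0.577 = tan 30° as it should be; fix NaN handling.

```bash
cat > meas.py <<'E'
from h import *
import sys
def meas(tag,cov=True):
    im=cv2.imread(f"pics/{tag}.png"); P=np.load(f"{tag}.npy"); P=np.where(np.isnan(P),-9,P)
    Rh,oh=H(); Q=(P-oh)@Rh; x,y,z=Q[...,0],Q[...,1],Q[...,2]
    g=(abs(x)<.09)&(y>-.235)&(y<.30)&(z>0)
    e1=np.array([np.cos(np.pi/6),0,.5]); n=np.array([-.5,0,np.cos(np.pi/6)])
    m=g&(abs(z-.0896-.577*x)<.006)&(x<.0)&(x>-.06); c=np.median((z-.57735*x)[m]); print("z0",c,m.sum(), "cover y",np.percentile(y[m],[1,99]))
    h=(Q-[0,0,c])@n; u=Q@e1-c*.5
    ym=np.median(y[m])
    d=g&(abs(y-ym)<.045)&(abs(x)<.06)
    for lo,hi in((.005,.013),(.03,.042),(.045,.056)):
        k=d&(h>lo)&(h<hi); w=np.stack([u[k],y[k]],-1)
        if k.sum()>4: print(lo,k.sum(),w.mean(0),np.median(h[k]),cv2.minAreaRect((w*1000).astype(np.float32)))
    b=g&(abs(z-.034)<.008)&(y<.01); r=cv2.minAreaRect((Q[b][:,:2]*1000).astype(np.float32)); print("bed",r)
    f=g&(abs(z-.042)<.004)&(y>0)&(x<-.06)&(y<.28); print("front",np.percentile(x[f],[2,50,98]),np.polyfit(y[f],x[f],1),np.percentile(y[f],[1,99]))
    return Q,im
if __name__=="__main__": meas(sys.argv[1])
E
python3 meas.py w1
```

```text
z0 0.0898860529461348 4192 cover y [-0.08725023  0.12820207]
0.005 891 [0.03832779 0.07950401] 0.007832918165605258 ((38.221435546875, 74.84503173828125), (55.22380065917969, 58.379798889160156), 8.943354606628418)
0.03 101 [0.04014421 0.08129751] 0.03591504592436038 ((38.50249481201172, 81.097900390625), (11.46917724609375, 56.09527587890625), 73.40763092041016)
0.045 688 [0.03730756 0.07496372] 0.04968129854258166 ((36.4505500793457, 74.52694702148438), (16.36143684387207, 55.98805618286133), 85.62464141845703)
bed ((-0.5062026977539062, -108.55409240722656), (158.9979705810547, 237.43092346191406), 0.280040442943573)
front [-0.08047181 -0.07580641 -0.06867254] [ 0.00879857 -0.07673001] [0.00209556 0.2787108 ]
```

>>> apply_moves:
  commands:
    - [60,0.43,-0.56,-0.8,0]
    - [60,0.43,-0.56,-0.8,0]
    - [60,0,0,-0.7,0]
    - [60,0,0,-0.5,0]
    - [60,0,0,-0.5,0]
    - [60,0,0,-0.36,0]
    - [60,0,0,0,0]
    - [0,0,0,0,0]
    - [0,0,0,0,0]
    - [0,0,0,0,0]
    - [0,0,0,0,0]
  newtons: 10

```text
clock: 3.02
position: [0.5154, 0.0312, 0.131]
ee_rot: [-0.185, 3.135, -0.0]
force: [0.0, -2.6, 1.0]
width: 0.215
gripper_force: 1.1
```

```bash
python3 - <<'E'
from h import *
s=observe(); print(s["clock"],s["position"],s["joints"].round(3),s["width"],s["force"],s["ft_torque"],R.from_rotvec(s["ee_rot"]).as_matrix()[:,1])
E
```

```text
3.025 [0.5153706  0.03120789 0.13097621] [-0.446  0.376  0.369  1.976 -0.182  0.82   1.712] 0.21461697380207792 [ 0.01469284 -2.63970281  1.03112905] [-0.43017776 -0.00460816  0.01395894] [-1.17434069e-01  9.93080615e-01 -3.62346088e-04]
```

>>> apply_moves:
  commands:
    - [0,0,-0.03,-0.04,0]
    - [0,0,0,0,0]

```text
clock: 3.28
position: [0.5157, 0.0296, 0.1289]
ee_rot: [-0.184, 3.134, 0.001]
force: [-1.2, -1.5, 9.1]
width: 0.171
gripper_force: 10.0
```

>>> apply_moves:
  commands:
    - [0,0,0,0,-0.3]
    - [0,0,0,0,-0.3]
    - [0,0,0,0,-0.3]
    - [0,0,0,0,-0.3]
    - [0,0,0,0,-0.3]
    - [0,0,0,0,0]

```text
clock: 4.03
position: [0.5158, 0.0307, 0.1289]
ee_rot: [0.978, 2.984, 0.003]
force: [-0.6, 1.8, 9.5]
width: 0.25
gripper_force: 11.6
```

```bash
cat > st.py <<'E'
from h import *
s=observe(); y=R.from_rotvec(s["ee_rot"]).as_matrix()[:,1]
print(round(s["clock"],2),s["position"].round(4),"j",s["joints"].round(2),"w",round(s["width"]*92,1),"gf",s["gripper_force"],"F",s["force"].round(1),"T",s["ft_torque"].round(2),"yaw of y",np.arctan2(-y[0],y[1]).round(3))
E
python3 st.py
```

```text
4.03 [0.5158 0.0307 0.1289] j [-0.59  0.4   0.56  1.99 -0.29  0.83  1.08] w 23.0 gf 11.58944483846426 F [-0.6  1.8  9.5] T [0.58 0.08 0.12] yaw of y -0.633
```

Forces are small, so I carry on with the turn: total target about −1.44 yaw for the stop, with a slight overshoot.

>>> apply_moves:
  commands:
    - [0,0,0,0,-0.3]
    - [0,0,0,0,-0.3]
    - [0,0,0,0,-0.3]
    - [0,0,0,0,-0.3]
    - [0,0,0,0,-0.3]
    - [0,0,0,0,-0.2]
    - [0,0,0,0,0]
    - [0,0,0,0,0]

```text
clock: 5.03
position: [0.5187, 0.0315, 0.1299]
ee_rot: [2.116, 2.317, 0.01]
force: [5.4, 4.5, 10.0]
width: 0.293
gripper_force: 11.4
```

```bash
python3 st.py; python3 - <<'E'
from h import *
a=snap("top"); save(a[0][150:270,220:440],"t2.png"); np.save("t2.npy",cloud(*a[1:]))
cv2.imwrite("pics/t2.png",cv2.resize(cv2.imread("pics/t2.png"),None,fx=3.5,fy=3.5))
E
```

```text
5.03 [0.5187 0.0315 0.1299] j [-0.74  0.45  0.8   2.   -0.43  0.86  0.38] w 27.0 gf 11.425410790452588 F [ 5.4  4.5 10. ] T [ 1.06 -1.35  0.23] yaw of y -1.48
```

View pics/t2.png

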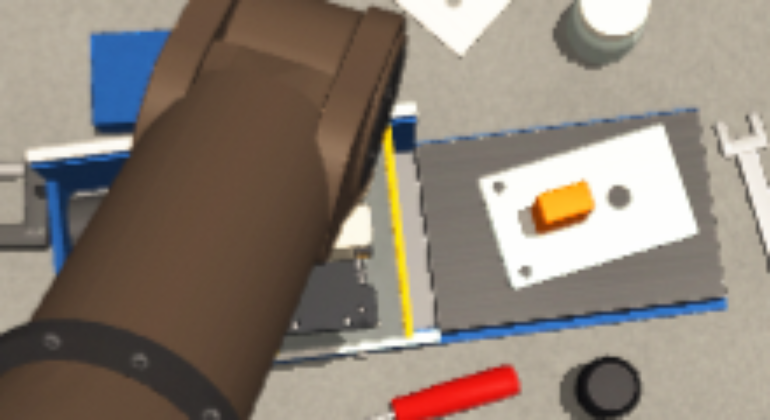

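>>> apply_moves:
  commands:
    - [0,0,0,0,-0.2]
    - [0,0,0,0,0]

```text
clock: 5.32
position: [0.5186, 0.0316, 0.1298]
ee_rot: [2.23, 2.207, 0.01]
force: [5.5, 5.5, 10.3]
width: 0.305
gripper_force: 12.3
```

```bash
python3 st.py; python3 - <<'E'
from h import *
a=snap("wrist"); save(a[0],"w2.png"); np.save("w2.npy",cloud(*a[1:]))
E
python3 meas.py w2
```

```text
5.33 [0.5186 0.0316 0.1298] j [-0.76  0.46  0.83  2.   -0.45  0.86  0.3 ] w 28.1 gf 12.274051698041148 F [ 5.5  5.5 10.3] T [ 1.04 -1.35  0.34] yaw of y -1.581
z0 0.09006907997841854 7099 cover y [0.04922025 0.12871249]
0.005 1855 [0.04955268 0.08981871] 0.00776753422863651 ((42.696083068847656, 91.13151550292969), (24.796531677246094, 57.67253112792969), 68.46049499511719)
0.03 1684 [0.04673887 0.08729973] 0.035966752454389864 ((39.241905212402344, 81.71836853027344), (38.331241607666016, 51.81388854980469), 59.431175231933594)
0.045 2821 [0.03937089 0.08668436] 0.04957642400367375 ((36.632774353027344, 82.52659606933594), (52.285194396972656, 49.245853424072266), 49.75981140136719)
bed ((-5.891323089599609, -52.23149871826172), (34.94202423095703, 79.91506958007812), 85.07998657226562)
front [-0.0804449  -0.0750591  -0.06925175] [ 0.01444051 -0.07752624] [0.05094108 0.25366996]
```

View pics/w2.png

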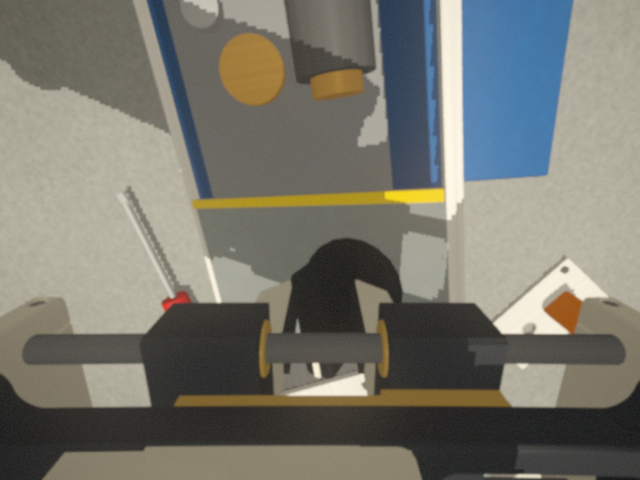

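>>> apply_moves:
  commands:
    - [0,0,0,0,0]
    - [0,-0.03,0.2,0,0]
    - [0,-0.05,0.4,0,0]
    - [0,-0.05,0.4,0,0]
    - [0,-0.05,0.4,0,0]
    - [0,-0.05,0.4,0,0]
    - [0,-0.05,0.4,0,0]
    - [0,-0.02,0.2,0,0]
    - [0,0,0,0,0]
  newtons: 20

```text
clock: 6.5
position: [0.5001, 0.1712, 0.1298]
ee_rot: [2.231, 2.203, 0.004]
force: [2.7, -11.1, 14.0]
width: 0.297
gripper_force: 22.1
```

```bash
python3 st.py; python3 - <<'E'
from h import *
a=snap("wrist"); np.save("w3.npy",cloud(*a[1:])); save(a[0],"w3.png")
E
python3 meas.py w3 | head -1
```

```text
6.5 [0.5001 0.1712 0.1298] j [-1.03  0.48  0.84  1.98 -0.46  0.88  0.03] w 27.3 gf 22.058755957585845 F [  2.7 -11.1  14. ] T [-2.37 -0.97  0.38] yaw of y -1.583
z0 0.09035563495979639 7017 cover y [0.19097303 0.26878546]
```

>>> apply_moves:
  commands:
    - [45,0,0,0,0]
    - [45,0,0,0,0]
    - [45,0,0,0.4,0]
    - [45,0,0,0.8,0]
    - [60,0,-0.6,0.8,0]
    - [60,0.1,-0.9,0,0.3]
    - [60,0.1,-0.9,0,0.34]
    - [60,0.1,-0.9,0,0]
    - [60,0.1,-0.9,0,0]
    - [60,0.2,-0.9,0,0]
    - [60,0,-0.2,0,0]
    - [60,0,0,0,0]

```text
clock: 8.05
position: [0.5324, -0.1443, 0.2476]
ee_rot: [-1.855, -2.534, 0.0]
force: [0.1, 0.4, -0.5]
width: 0.6
gripper_force: 0.0
```

```bash
python3 st.py; cat > plate.py <<'E'
from h import *
import sys
def fit(cam,tag,zl=.038):
    a=snap(cam); save(a[0],tag+".png"); P=cloud(*a[1:]); np.save(tag+".npy",P); P=np.where(np.isnan(P),-9,P)
    Rh,oh=H(); Q=(P-oh)@Rh; x,y,z=Q[...,0],Q[...,1],Q[...,2]
    hsv=cv2.cvtColor(a[0],cv2.COLOR_RGB2HSV); 
    g=(abs(x)<.09)&(y>-.24)&(y<.3)
    al=g&(abs(z-zl)<.005)&(hsv[...,1]<50)&(hsv[...,2]>110)
    al=al.astype(np.uint8); n,l,st,c=cv2.connectedComponentsWithStats(al); i=1+st[1:,4].argmax(); al=l==i
    print("plate",al.sum(),np.median(z[al]),cv2.minAreaRect((Q[al][:,:2]*1000).astype(np.float32)))
    o=g&((hsv[...,0]<18)&(hsv[...,1]>150)&(hsv[...,2]>60))&(z>zl+.05)
    if o.sum()>5: print("grip",o.sum(),np.median(z[o]),cv2.minAreaRect((Q[o][:,:2]*1000).astype(np.float32)), "world",np.median(P[o],0))
    cnt,_=cv2.findContours((~al).astype(np.uint8),cv2.RETR_LIST,cv2.CHAIN_APPROX_NONE)
    for k in cnt:
        ar=cv2.contourArea(k)
        if 20<ar<4000:
            uv=k.reshape(-1,2).mean(0); u,v=uv.round().astype(int)
            if not g[v,u]: continue
            n_=cv2.undistortPoints(uv.reshape(1,1,2).astype(float),a[2],a[3]).ravel(); d=np.array([n_[0],-n_[1],-1])@a[4].T
            p=a[5]+d*((zl-a[5][2])/d[2]); print("hole?",uv,ar,((p-oh)@Rh).round(4),p.round(4))
if __name__=="__main__": fit(sys.argv[1],sys.argv[2],float(sys.argv[3]) if len(sys.argv)>3 else .038)
E
python3 plate.py wrist w4; python3 meas.py w4|head -1
```

```text
8.05 [ 0.5324 -0.1443  0.2476] j [-0.48  0.38  0.9   1.77 -0.33  1.15  0.83] w 55.2 gf 0.0 F [ 0.1  0.4 -0.5] T [-0.01  0.02 -0.06] yaw of y -1.263
plate 8103 0.03798238436392165 ((11.465597152709961, -131.40757751464844), (96.64193725585938, 155.0135498046875), 10.112010955810547)
grip 699 0.09984357618623868 ((-14.878631591796875, -97.34745788574219), (140.30648803710938, 54.51766586303711), 5.14539098739624) world [ 0.53683111 -0.15043207  0.09984358]
hole? [325.1875 230.4125] 1355.0 [ 0.0098 -0.1199  0.038 ] [ 0.5412 -0.165   0.038 ]
hole? [356.85714286 184.28571429] 37.5 [ 0.0349 -0.0616  0.038 ] [ 0.5584 -0.1039  0.038 ]
hole? [293.45 184.5 ] 40.0 [-0.034  -0.0741  0.038 ] [ 0.4917 -0.1253  0.038 ]
z0 0.09090369357637203 22 cover y [-0.08931154 -0.08541543]
```

View pics/w4.png

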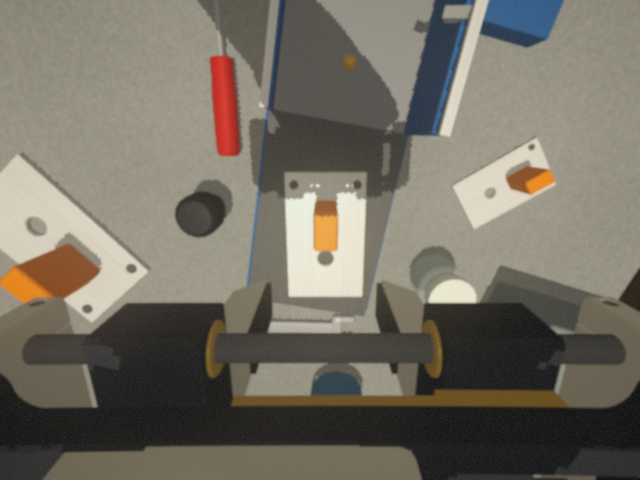

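```bash
python3 - <<'E'
from h import *
s=observe(); p=imaging.camera_params("wrist"); T=np.array(p["tool_from_camera"]); Rt=R.from_rotvec(s["ee_rot"]).as_matrix(); Rc=Rt@T[:3,:3]; o=Rt@T[:3,3]+s["position"]
K=np.array(p["camera_matrix"]);D=np.array(p["dist"],float)
im=cv2.imread("pics/w4.png"); P=np.load("w4.npy"); Rh,oh=H()
def ray(u,v,z):
    n=cv2.undistortPoints(np.array([[[u,v]]],float),K,D).ravel(); d=Rc@[n[0],-n[1],-1]; q=o+d*((z-o[2])/d[2]); return q.round(4),((q-oh)@Rh).round(4)
hsv=cv2.cvtColor(im,cv2.COLOR_BGR2HSV)
m=((hsv[...,1]>120)&(hsv[...,0]<30)&(hsv[...,2]>60)); m[:45]=0;m[80:]=0;m[:,330:]&=True; m[:,:330]=0;m[:,370:]=0
v,u=np.nonzero(m); print("pin px",u.mean(),v.mean(),m.sum(),u.min(),u.max(),v.min(),v.max()); print("pin",ray(u.mean(),v.mean(),.029), np.median(P[m],0))
g=im.max(2); h=(g<150); h[:252]=0;h[268:]=0;h[:,:310]=0;h[:,340:]=0
v,u=np.nonzero(h); print("hole px",u.min(),u.max(),v.min(),v.max()); print("hole",ray((u.min()+u.max())/2,v.max()-(u.max()-u.min())/2,.038))
m=(hsv[...,1]>150)&(hsv[...,0]<18)&(abs(P[...,2]-.1)<.006); m[:190]=0;m[260:]=0;m[:,:300]=0;m[:,350:]=0
q=P[m][:,:2]; print("griptop",cv2.minAreaRect((q*1000).astype(np.float32)),q.mean(0))
E
```

```text
pin px 349.1066666666667 61.806666666666665 150 343 355 55 69
pin (array([0.511 , 0.0106, 0.029 ]), array([0.0028, 0.0582, 0.029 ])) [0.5111127  0.00869078 0.03055659]
hole px 319 332 253 263
hole (array([ 0.5517, -0.1938,  0.038 ]), array([ 0.0164, -0.1499,  0.038 ]))
griptop ((535.7710571289062, -148.934814453125), (21.015737533569336, 38.415435791015625), 18.307697296142578) [ 0.53664787 -0.14968945]
```

>>> apply_moves:
  commands:
    - [60,0.06,-0.06,-0.8,0]
    - [60,0,0,-0.8,0]
    - [60,0,0,-0.7,0]
    - [60,0,0,-0.4,0]
    - [60,0,0,-0.21,0]
    - [60,0,0,0,0]
    - [0,0,0,0,0]
    - [0,0,0,0,0]
    - [0,0,0,0,0]
    - [0,0,0,0,0]
    - [0,0,0,0,0]
  newtons: 25

```text
clock: 9.48
position: [0.5366, -0.1478, 0.0738]
ee_rot: [1.853, 2.536, 0.001]
force: [-1.9, 1.1, 6.6]
width: 0.261
gripper_force: 25.0
```

```bash
python3 st.py
```

```text
9.47 [ 0.5366 -0.1478  0.0738] j [-0.33  0.59  0.73  1.95 -0.55  0.81  1.02] w 24.0 gf 24.98446226119995 F [-1.9  1.1  6.6] T [ 0.04  0.48 -0.1 ] yaw of y -1.262
```

>>> apply_moves:
  commands:
    - [0,0,0,0.02,0]
    - [0,-0.05,0.26,0,-0.09]
    - [0,-0.05,0.26,0,-0.09]
    - [0,-0.05,0.26,0,-0.09]
    - [0,-0.05,0.26,0,-0.09]
    - [0,-0.05,0.26,0,0]
    - [0,-0.05,0.26,0,0]
    - [0,0,0,0,0]
    - [0,0,0,0,0]

```text
clock: 10.6
position: [0.5187, -0.0546, 0.0748]
ee_rot: [2.073, 2.36, -0.0]
force: [-0.3, -0.5, -2.1]
width: 0.258
gripper_force: 25.0
```

```bash
python3 st.py; python3 plate.py wrist w5
```

```text
10.6 [ 0.5187 -0.0546  0.0748] j [-0.57  0.57  0.81  2.04 -0.58  0.78  0.72] w 23.8 gf 24.97994989156723 F [-0.3 -0.5 -2.1] T [-0.07  0.01 -0.05] yaw of y -1.442
plate 11273 0.03894157395938311 ((2.1443252563476562, 5.792972564697266), (69.96661376953125, 90.27145385742188), 89.65904998779297)
grip 2817 0.10051787478756738 ((-14.106547355651855, 5.743997573852539), (28.150907516479492, 65.59062957763672), 69.18514251708984) world [ 0.51745168 -0.0438235   0.10051787]
hole? [381.94871795 218.79487179] 137.5 [0.0376 0.0273 0.038 ] [ 0.5495 -0.0155  0.038 ]
hole? [265.17948718 218.66666667] 147.5 [-0.033   0.0275  0.038 ] [ 0.4795 -0.0245  0.038 ]
```

View pics/w5.png

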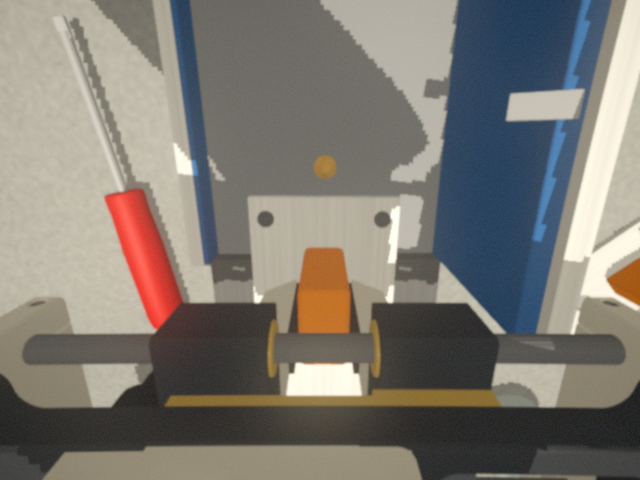

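```bash
python3 - <<'E'
from h import *
s=observe(); p=imaging.camera_params("wrist"); T=np.array(p["tool_from_camera"]); Rt=R.from_rotvec(s["ee_rot"]).as_matrix(); Rc=Rt@T[:3,:3]; o=Rt@T[:3,3]+s["position"]
K=np.array(p["camera_matrix"]);D=np.array(p["dist"],float)
im=cv2.imread("pics/w5.png"); hsv=cv2.cvtColor(im,cv2.COLOR_BGR2HSV); P=np.load("w5.npy"); Rh,oh=H()
def ray(u,v,z):
    n=cv2.undistortPoints(np.array([[[u,v]]],float),K,D).ravel(); d=Rc@[n[0],-n[1],-1]; return o+d*((z-o[2])/d[2])
m=((hsv[...,1]>120)&(hsv[...,0]<30)&(hsv[...,2]>60)); m[:145]=0;m[190:]=0;m[:,:300]=0;m[:,350:]=0
v,u=np.nonzero(m); print("pin",u.min(),u.max(),v.min(),v.max()); pin=ray((u.min()+u.max())/2,(v.min()+v.max())/2,.030)
a=ray(381.95,218.8,.039);b=ray(265.18,218.67,.039)
g=im[150:215,:,1].astype(int); e=[]
for c in list(range(262,300,4))+list(range(350,385,4)):
    r=150+np.argmax(np.diff(cv2.blur(im[...,1],(3,3))[180:210,c].astype(int)))+30.5; e.append(ray(c,r,.039))
e=np.array(e); k=np.polyfit(e[:,0],e[:,1],1)
yw=-1.442+np.pi/2; print("tool-plate yaw",yw,"holes yaw",np.arctan2(*(a-b)[1::-1]),"edge yaw",np.arctan(k[0]))
f=np.array([-np.sin(yw),np.cos(yw)]); r=np.array([np.cos(yw),np.sin(yw)])
mid=np.median(e[:,:2],0)
for nm,q in(("pin",pin),("holemid",(a+b)/2),("edge",mid)):
    d=q[:2]-s["position"][:2]; print(nm,q.round(4),"fwd",d@f,"right",d@r)
E
```

```text
pin 314 335 156 177
tool-plate yaw 0.1287963267948966 holes yaw 0.12747133866192703 edge yaw 0.12553687169769107
pin [0.5113 0.0098 0.03  ] fwd 0.06505539811092989 right 0.0009216938176888172
holemid [ 0.5145 -0.02    0.039 ] fwd 0.035117387520825195 right 0.00035842403067460216
edge [ 0.4978 -0.008 ] fwd 0.049190057549035236 right -0.014682147019715012
```

>>> apply_moves:
  commands:
    - [0,-0.03,0.24,0,0]
    - [0,-0.03,0.24,0,0]
    - [0,-0.03,0.24,0,0]
    - [0,-0.03,0.24,0,0]
    - [0,-0.03,0.24,0,0]
    - [0,-0.03,0.24,0,0]
    - [0,-0.03,0.24,0,0]
    - [0,-0.03,0.24,0,0]
    - [0,0,0,0,0]
    - [0,0,0,0,0]

```text
clock: 11.9
position: [0.5042, 0.0606, 0.0747]
ee_rot: [2.074, 2.359, -0.0]
force: [0.7, -0.0, -1.7]
width: 0.262
gripper_force: 25.0
```

```bash
python3 st.py
```

```text
11.9 [0.5042 0.0606 0.0747] j [-0.81  0.55  0.83  2.07 -0.59  0.77  0.51] w 24.1 gf 24.97990608215332 F [ 0.7 -0.  -1.7] T [-0.09  0.12  0.01] yaw of y -1.442
```

Moved (−14.5, 115.2) mm as intended. Now lower by 11 mm, watching the force.

>>> apply_moves:
  commands:
    - [0,0,0,-0.04,0]
    - [0,0,0,-0.04,0]
    - [0,0,0,-0.04,0]
    - [0,0,0,-0.03,0]
    - [0,0,0,-0.03,0]
    - [0,0,0,0,0]

```text
clock: 12.65
position: [0.5041, 0.061, 0.0638]
ee_rot: [2.074, 2.36, 0.0]
force: [0.6, -0.7, -2.1]
width: 0.26
gripper_force: 25.0
```

```bash
python3 st.py
```

```text
12.65 [0.5041 0.061  0.0638] j [-0.8   0.57  0.81  2.08 -0.61  0.75  0.53] w 23.9 gf 24.981669187545776 F [ 0.6 -0.7 -2.1] T [-0.1   0.06 -0.  ] yaw of y -1.442
```

It went down without any contact force, so the pin is in the hole. Release, rise and check.

>>> apply_moves:
  commands:
    - [50,0,0,0,0]
    - [50,0,0,0,0]
    - [50,0,0,0,0]
    - [50,0,0,0.5,0]
    - [50,0,0,0.9,0]
    - [50,0,0,1,0]
    - [50,0,0,0.6,0]
    - [50,0,-1,0,0]
    - [50,0,-1,0,0]
    - [50,0,-1,0,0]
    - [50,0,0,0,0]

```text
clock: 14.02
position: [0.5029, -0.1251, 0.2446]
ee_rot: [2.084, 2.348, -0.001]
force: [0.2, 0.4, 0.2]
width: 0.501
gripper_force: 0.0
```

```bash
python3 st.py; python3 plate.py wrist w6 .028; python3 meas.py w6|head -1
```

```text
14.03 [ 0.5029 -0.1251  0.2446] j [-0.64  0.35  1.05  1.86 -0.34  1.12  0.65] w 46.1 gf 0.0 F [0.2 0.4 0.2] T [0.01 0.09 0.04] yaw of y -1.452
plate 10162 0.027938924739679627 ((3.927600860595703, 67.90754699707031), (96.47412109375, 123.93047332763672), 1.1500813961029053)
grip 1031 0.08974273790999604 ((-25.820419311523438, 29.110042572021484), (163.47935485839844, 116.8264389038086), 88.09349822998047) world [0.50442689 0.04866493 0.08974274]
hole? [345.75        82.63461538] 245.0 [0.0018 0.0572 0.028 ] [0.5102 0.0095 0.028 ]
hole? [349.67567568  22.0472973 ] 1413.0 [0.0051 0.1103 0.028 ] [0.5065 0.0626 0.028 ]
z0 0.09217716283667376 413 cover y [0.0873502  0.10875091]
```

View pics/w6.png

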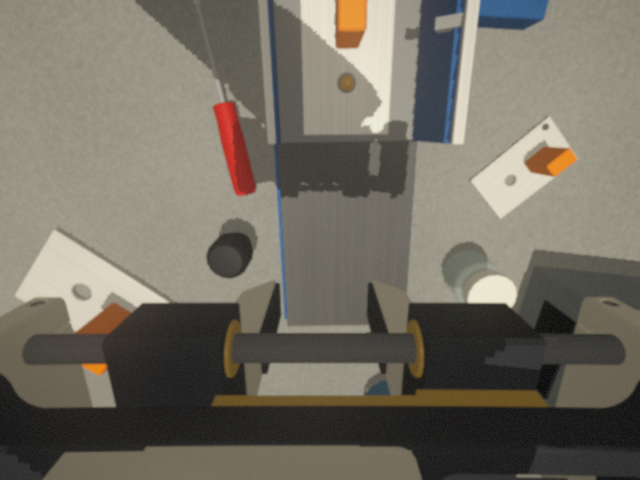

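The plate top is at z = 28 mm, so it is seated, and the brass pin shows in the hole at (346,82). One numeric check of the cover and bar from the top camera comes before handing in.

```bash
python3 - <<'E'
from h import *
a=snap("top"); save(a[0],"t7.png"); np.save("t7.npy",cloud(*a[1:]))
E
python3 - <<'E'
from h import *
P=np.load("t7.npy");P=np.where(np.isnan(P),-9,P);Rh,oh=H();Q=(P-oh)@Rh;x,y,z=np.moveaxis(Q,-1,0)
h=(Q-[0,0,.09])@np.array([-.5,0,.866]);u=Q@np.array([.866,0,.5])-.045
c=(abs(h)<.004)&(abs(x)<.06)&(y>.12)&(y<.29);print("cover y",np.percentile(y[c],[2,98]),c.sum())
k=(h>.045)&(h<.056)&(abs(x)<.06)&(y>.15)&(y<.28);print(k.sum(),cv2.minAreaRect((np.stack([u[k],y[k]],-1)*1000).astype(np.float32)))
E
```

```text
cover y [0.15795755 0.26509528] 1565
136 ((36.67930603027344, 211.71107482910156), (16.716299057006836, 55.42772674560547), 1.7688008546829224)
```

```bash
python3 -c "
from cell import arm
print(arm.sign_off())"
```

```text
the job is handed in; nothing more can be done
None
```

I turned the latch to its stop, slid the cover open about 137–140 mm, and dropped the plate flat and square over the pin; the bystanders were left alone, and the job was handed in at about 14 s (no verdict came back).

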